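# Find the full peg tin in the laundry caddy by its weight

### The arm

A 6-joint arm with a two-finger parallel gripper is mounted at the origin on the work surface. World frame = base frame: x ahead of the robot, y to its left, z up, the work surface at z = 0. Lengths are in m, angles in rad, forces in N, time in s.
With the tool pointing down it reaches from about 0.2 to 0.875 m from the base axis. Payload 3.4 kg.
Tool frame: the origin (TCP) lies between the finger pads; the fingertips stand 25 mm ahead of it and the grasp point (between the pads) lies 6 mm ahead of it (r.nose_length is the z of the fingertips in the tool frame, in m); z points along the fingers, x is the direction in which the jaws open and shut, and the axes are right-handed (so a half turn about z gives the same grasp; the last joint's range is limited). The gripper opens to 94 mm and grips with 3 to 60 N. Pads are 16 mm wide; open, the fingers measure 119 mm over their backs; the gripper's body (75 mm by 177 mm) begins 78 mm behind the grasp point.
Start: joints at [1.045, 0.276, 1.505, -0, 1.361, -0.121], TCP at [0.226, 0.529, 0.23] pointing down, gripper open.
Joint ranges: [-2.89, 2.89], [-0.75, 2.08], [0.22, 2.7], [-1.18, 4.32], [0.11, 2.71], [-2.7, 2.7]. Speed limits (rad/s): [2.57, 2.57, 3.14, 3.14, 3.14, 3.14].

### API

Orientations are given as a unit quaternion [w, x, y, z].
In Python, from plant import r, gripper_to, inverse_kinematics, vision, models, telemetry gives the robot as it stands. Calls block until the motion is done:
- r.move_to(position, orientation): joint-space move of the TCP to a pose.
- r.move_l(position, rot=None, vel=0.15, guard=None): straight line of the TCP; rot=None keeps the orientation; vel is the mean speed in m/s. With guard (N) it stops when the force on the tool has changed by that much, and returns True; else False.
- r.movej(angles): joint-space move.
- gripper_to(opening, f_grip=None): finger opening in m; f_grip is the grip in N (None keeps the last); returns when the fingers have stopped.
- r.hold(seconds).
- inverse_kinematics(position, orientation): joint angles nearest the present ones, or None.
- vision.snapshot(name): name is "side" or "top" or "wrist"; returns the picture (400x640x3 uint8, red, green, blue); there is no depth.
- vision.get_calibration(name): a dict with "fx", "fy", "cx", "cy" (pixels), "position" and "orientation" of the camera in the world. Camera axes: x right, y down, z forward; pixel columns grow to the right and rows downward; lengths in m; the calibration is good to about 2 mm. A picture is of the moment at which its call begins: read the wrist's pose just before it. get_calibration takes no time and is no camera call; for the wrist camera it gives the pose at the moment of the call.
A pose or a line that the arm cannot do raises r.PlanningError and nothing moves.
- r.sign_off(): hands the job in, once; it reports no verdict.
Trained networks look in the newest picture that a camera, given by its name, has taken for a name from the list of things; names that differ only in an ending like _2 or _b are one class to them, and where a whole thing is asked for, a point or a joint stands for the part that bears it (a point fixed in the world has none). Each returns a list of dicts, best first, with "score" (0 to 1); they miss things now and then, are a little off and sometimes report something else, mostly with a low value. They report only what shows in the picture. A call takes as long as a camera call. They do not tell look-alikes from the thing itself.
- models.boxes_of(thing, camera): "at" ([x, y, z] in m, in world coordinates, good to about 4 mm: the middle of the surface that is visible of it).
- models.regions_of(thing, camera): "pixels" (400x640 bool, what is visible of it).
- models.mark_of(thing, camera): "at" ([x, y, z] in m, in world coordinates, good to about 4 mm: a listed point, or the origin of a listed thing).
Readings, each from a call of its own:
- telemetry.current_t(): time.
- telemetry.current_joints(): joint angles.
- telemetry.current_dq(): joint speeds.
- telemetry.current_joint_efforts(): joint torques, N m.
- telemetry.current_ee_pos(): TCP position.
- telemetry.current_tool_rot(): TCP orientation.
- telemetry.current_wrist_force(): force on the tool from outside, world axes, zero at the start.
- telemetry.current_torque(): the same for the moment, N m.
- telemetry.current_opening(): finger opening in m.
Only numpy, scipy, OpenCV 4.12 (cv2) and the standard library are available. Lean on these libraries where they do the work, as an engineer would, in place of code of your own. Each camera call takes 0.05 s, during which the arm holds its last target. There are 200 camera calls.

### The job

The three closed peg tins in the lower tier of the laundry caddy look alike, but one is packed full: lift the top tier off level by its handle, with the funnel in it, and stand it on the shelf beside the lower tier. Heft all three tins in turn, lifting each off the caddy floor and standing it back, and finish while holding the heaviest one up, upright and still, its base a good 15 cm above the shelf, with the two lighter tins standing in the lower tier. Do not tip a tin over, and leave the pump bottle and the brush where they are.

Things in the scene. Friction and masses are not known exactly. Their poses are not given: they have to be found in the camera images.
- caddy_base: Lower tier of a sage-green caddy, loose on the black shelf, 0.55 kg: open tray 316 mm (x) by 130 mm (y), floor 4 mm thick, 4 mm walls 45 mm high, a 22 mm square post in each corner, top 106 mm up, carrying the top tier; lips on the posts reach 113 mm. The three tins stand in a row along its x axis, about 82 mm apart, within 8 mm of the middle. Origin: centre of its underside, z up.
- caddy_top: Top tier, sage-green, loose, 0.34 kg: open tray, flat base 304 mm (x) by 118 mm (y), rim 316 by 128 mm, walls 50 mm high, a fixed handle lengthwise over it. It starts on the lower tier's posts, aligned with it, between the lips with 2 mm of play (straight up 10 mm frees it). The funnel lies in its -x half. Origin: centre of its underside, z up.
- caddy_grip (a point): Middle of the grip bar of the top tier's handle, 126 mm above that tier's underside, right over its origin. The bar is 150 mm long (the tier's x axis), 18 mm wide (y) and 18 mm high, this point at mid height: pinch it from above across its width.
- tin_a_mid (a point): Centre, 46 mm above the base, of one of three identical closed aluminium peg tins: plain upright cylinders, 58 mm diameter, 92 mm high, lid firmly on. They weigh 0.12 to 0.60 kg, the full one at least 0.15 kg more than the others; which it is can only be felt. Standing on the lower tier's 4 mm floor it can be gripped across the caddy's width above the 45 mm walls. z: the tin's axis.
- tin_b_mid (a point): Another of the three identical tins, the point at its centre (see tin_a_mid).
- tin_c_mid (a point): Another of the three identical tins, the point at its centre (see tin_a_mid).
- funnel: Folded silicone funnel, coral red, a stepped flat disc of 84 mm diameter and 27 mm height, 0.06 kg, lying loose on the floor of the top tier, to stay in it. Origin at the centre of its underside.
- pump_bottle: Closed amber pump bottle with a black press-button top, 66 mm in diameter and 190 mm high, standing loose on the shelf; to be left alone. Origin at the centre of its underside.
- brush: Small bamboo scrubbing brush, 96 mm by 40 mm (its x and y) and 30 mm high, lying loose on the shelf bristles down; to be left alone. Origin at the centre of its underside.
Things that resemble listed ones, but are neither listed nor needed, are in the scene too. Leave any brown or turquoise look-alike of the part that bears tin_c_mid alone.

How it is judged:
By the outcome, as a careful person would: the job done as asked, in the order asked, and still so for the second after the job is handed in, while the arm keeps its last pose, push and grip.
It also fails if it takes over 72 s, if anything falls off the work surface, if the arm or the gripper's body presses on something with over 40 N, if the wrist force passes 120 N, or if a joint passes its speed limit or range.

## Working session

There is one attempt and no reset: what is moved stays moved. The work goes in short steps, each a Python script; the robot and the scene stay as the last script left them, time stands still between calls to the robot, and variables do not carry over. Pictures are saved under pics/ and viewed, about 8 in all and at most 12, crops included, and the job is handed in when it is done.

```bash
mkdir -p pics; ls
python3 - <<'E'
from plant import r,vision,models,telemetry
import cv2,numpy as np
ims=[]
for c in ["top","side"]:
    im=vision.snapshot(c); cv2.imwrite(f"pics/{c}0.png",im[:,:,::-1])
    k=vision.get_calibration(c); print(c,np.round(k["position"],3),np.round(k["orientation"],3),k["fx"])
    for t in ["caddy_base","caddy_top","caddy_grip","tin_a_mid","funnel","pump_bottle","brush"]:
        print(t,[(np.round(d["at"],3).tolist(),round(d["score"],2)) for d in models.mark_of(t,c)])
print(telemetry.current_t(),telemetry.current_tool_rot())
E
```

```text
pics
top [ 0.341 -0.015  1.392] [-0.075  0.736 -0.669  0.073] 466.45284404604814
caddy_base []
caddy_top [([0.562, 0.145, 0.102], 0.68)]
caddy_grip [([0.562, 0.142, 0.229], 0.85)]
tin_a_mid []
funnel [([0.489, 0.132, 0.108], 0.56)]
pump_bottle [([0.589, 0.422, 0.003], 0.76), ([0.563, 0.148, 0.101], 0.66)]
brush [([0.501, -0.442, -0.002], 0.83)]
side [0.503 1.062 0.836] [ 0.033 -0.047  0.877 -0.477] 407.0025047252007
caddy_base [([0.565, 0.148, 0.002], 0.7)]
caddy_top [([0.559, 0.14, 0.103], 0.6)]
caddy_grip [([0.56, 0.144, 0.234], 0.86), ([0.484, 0.134, 0.111], 0.39)]
tin_a_mid [([0.478, 0.134, 0.051], 0.76)]
funnel [([0.485, 0.133, 0.11], 0.74)]
pump_bottle [([0.588, 0.42, 0.0], 0.95)]
brush [([0.505, -0.442, -0.001], 0.54)]
0.8 [-3.25244954e-05  8.34815866e-01  5.50529259e-01  6.12874200e-05]
```

View pics/top0.png

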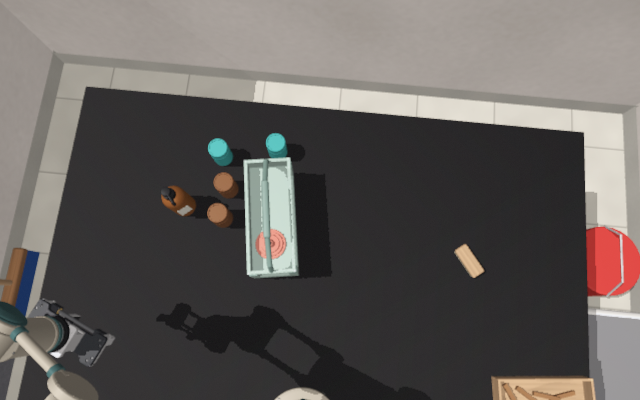

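View pics/side0.png

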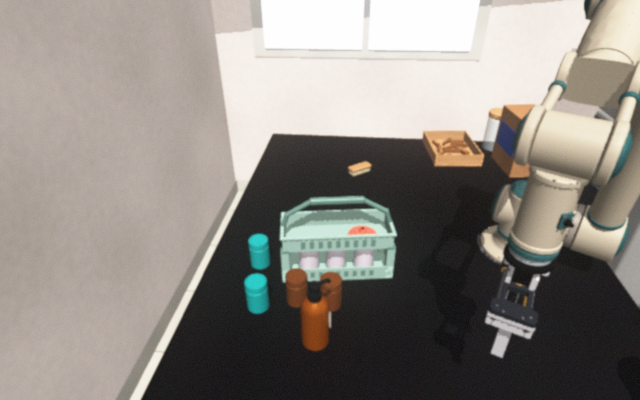

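The top picture shows the caddy around (270,217), with the area to its right (-y) free. The bottle is at (178,200), the brush at (469,261), and the brown and turquoise jars sit on the +y and far side. I'll go above the caddy and measure yaw from the wrist camera.

```bash
cat > h.py <<'E'
from plant import r,gripper_to,inverse_kinematics,vision,models,telemetry
import numpy as np,cv2
from scipy.spatial.transform import Rotation as R
def down(a):  # tool x at world yaw a, z down
    x=np.array([np.cos(a),np.sin(a),0]);z=np.array([0,0,-1.])
    q=R.from_matrix(np.c_[x,np.cross(z,x),z]).as_quat(); return np.r_[q[3],q[:3]]
def best(p,yaw): # jaws across caddy width
    o=[]
    for a in (yaw+np.pi/2,yaw-np.pi/2):
        j=inverse_kinematics(p,down(a))
        if j is not None:o.append((abs(j[5]),a))
    return down(min(o)[1])
def cal(c):
    k=vision.get_calibration(c);q=k["orientation"];return k,R.from_quat([*q[1:],q[0]]).as_matrix()
def unproj(k,Rm,uv,z):
    uv=np.atleast_2d(uv).astype(float)
    d=np.c_[(uv[:,0]-k["cx"])/k["fx"],(uv[:,1]-k["cy"])/k["fy"],np.ones(len(uv))]@Rm.T
    p=np.array(k["position"]);return p+d*((z-p[2])/d[:,2])[:,None]
def F(): return np.round(telemetry.current_wrist_force(),2)
E
python3 - <<'E'
from h import *
p=[0.56,0.145,0.46]
r.move_to(p,best(p,0.14))
k,Rm=cal("wrist"); im=vision.snapshot("wrist"); cv2.imwrite("pics/w1.png",im[:,:,::-1])
for t in ["caddy_top","caddy_grip","funnel"]:
    print(t,[(np.round(d["at"],3).tolist(),round(d["score"],2)) for d in models.mark_of(t,"wrist")])
def rect(c,k,Rm,t="caddy_top"):
    for d in models.regions_of(t,c)[:1]:
        ys,xs=np.nonzero(d["pixels"]); w=unproj(k,Rm,np.c_[xs,ys],0.156)[:,:2]
        print(c,len(xs),d["score"],cv2.minAreaRect((w*1000).astype(np.float32)), xs.min(),xs.max(),ys.min(),ys.max())
rect("wrist",k,Rm)
k,Rm=cal("top");vision.snapshot("top");rect("top",k,Rm)
print(telemetry.current_t(),telemetry.current_joints(),F())
E
```

```text
caddy_top [([0.564, 0.143, 0.106], 0.67)]
caddy_grip []
funnel [([0.487, 0.129, 0.109], 0.66)]
wrist 18173 0.56 ((558.9124755859375, 142.73670959472656), (319.8235168457031, 130.7644805908203), 9.169398307800293) 274 370 53 273
top 2370 0.81 ((548.42724609375, 138.81686401367188), (291.5714111328125, 129.9771728515625), 9.070975303649902) 244 294 167 273
3.1583 [1.33694561e-01 2.50710394e-01 9.92255840e-01 4.79413342e-05
 1.89888737e+00 1.56387723e+00] [-0.43 -0.76 -0.03]
```

View pics/w1.png

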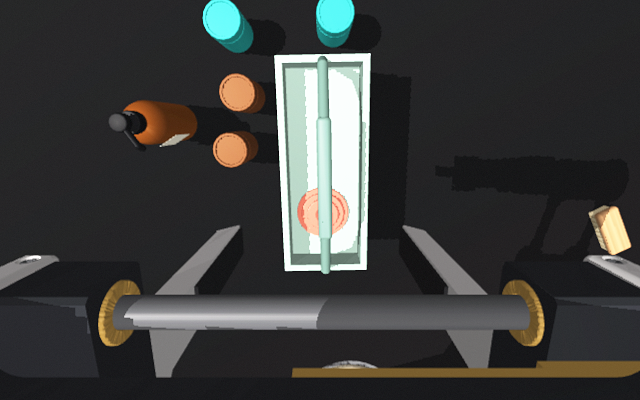

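Run:
```python
from h import *
k,Rm=cal("wrist"); print("bar ends",np.round(unproj(k,Rm,[[324,118],[326,240]],0.241),3).tolist())
yaw=0.16;ex=np.array([np.cos(yaw),np.sin(yaw),0]);ey=np.array([-ex[1],ex[0],0])
e=unproj(k,Rm,[[324,118],[326,240]],0.241).mean(0); print(e, (e-[.561,.143,0])@ey)
c=np.array([.561,.143,0])
g=c-0.011*ex
q=best([*g[:2],.3],yaw)
gripper_to(0.06)
r.move_to([*g[:2],.30],q); r.move_l([*g[:2],.238],vel=.12,guard=15)
f0=F();gripper_to(0.0,f_grip=40)
print("open",telemetry.current_opening(),telemetry.current_ee_pos(),f0,F())
r.move_l([*g[:2],.252],vel=.04); print(F(),telemetry.current_torque())
r.move_l([*g[:2],.30],vel=.12); print(F(),telemetry.current_torque(),telemetry.current_t(),telemetry.current_opening())
ims=[vision.snapshot(s) for s in("side",)]
cv2.imwrite("pics/s2.png",ims[0][130:330,230:450,::-1].repeat(2,0).repeat(2,1))
```

```text
bar ends [[0.634, 0.153, 0.241], [0.488, 0.129, 0.241]]
[0.56120507 0.1410374  0.241     ] -0.0019702003102686277
open 0.01743808668015117 [0.55022875 0.1408423  0.23797296] [-0.66  0.22  0.7 ] [ 0.64 -1.38 -0.05]
[ 0.13  0.16 -4.  ] [-0.04469105  0.11155703  0.06425606]
[ 0.12 -0.03 -4.84] [-0.03867784  0.16543315 -0.03569964] 6.9833 0.0178132694129604
```

View pics/s2.png

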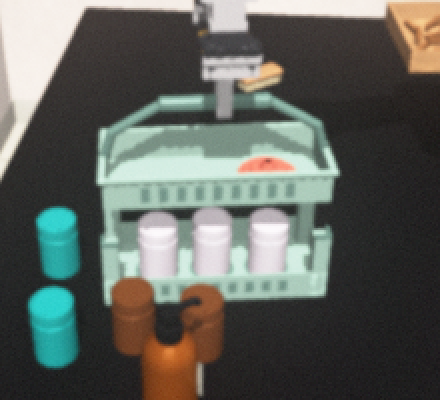

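The tier is up, looks level and is clear of the posts, with the funnel in it. Now I'll set it down on the -y side.

Run:
```python
from h import *
yaw=0.16;ex=np.array([np.cos(yaw),np.sin(yaw),0]);ey=np.array([-ex[1],ex[0],0])
p=np.array(telemetry.current_ee_pos()); d=p-0.23*ey
r.move_l([*d[:2],.30],vel=.15)
r.move_l([*d[:2],.150],vel=.15); 
print(F(), r.move_l([*d[:2],.127],vel=.04,guard=4),telemetry.current_ee_pos(),F())
gripper_to(0.06); r.move_l([*d[:2],.25],vel=.2)
# view base
v=np.array([.55,.145,.42])
r.move_to(v,best(v,yaw))
k,Rm=cal("wrist"); im=vision.snapshot("wrist"); cv2.imwrite("pics/w3.png",im[:,:,::-1])
s=vision.snapshot("side");cv2.imwrite("pics/s3.png",s[:,:,::-1])
for c in("wrist","side"):
  for t in ["caddy_base","tin_a_mid","caddy_top","funnel"]:
    print(c,t,[(np.round(x["at"],3).tolist(),round(x["score"],2)) for x in models.mark_of(t,c)])
for x in models.regions_of("caddy_base","wrist")[:1]:
    ys,xs=np.nonzero(x["pixels"]);print(cv2.minAreaRect((unproj(k,Rm,np.c_[xs,ys],.106)[:,:2]*1000).astype(np.float32)))
print(telemetry.current_t())
```

```text
[ 0.46  1.1  -3.63] True [ 0.58619698 -0.08629428  0.13151461] [-0.23 -0.39  3.71]
wrist caddy_base [([0.559, 0.146, 0.002], 0.91), ([0.52, -0.096, 0.004], 0.23)]
wrist tin_a_mid [([0.48, 0.132, 0.051], 0.61), ([0.562, 0.138, 0.051], 0.48)]
wrist caddy_top [([0.597, -0.086, 0.0], 0.82)]
wrist funnel [([0.521, -0.096, 0.002], 0.67)]
side caddy_base [([0.562, 0.145, 0.003], 0.89)]
side tin_a_mid [([0.48, 0.134, 0.05], 0.63)]
side caddy_top [([0.594, -0.084, 0.0], 0.6)]
side funnel [([0.521, -0.093, 0.001], 0.67)]
((559.6083374023438, 143.4755401611328), (320.1927185058594, 130.953369140625), 8.953516006469727)
13.575
```

View pics/w3.png

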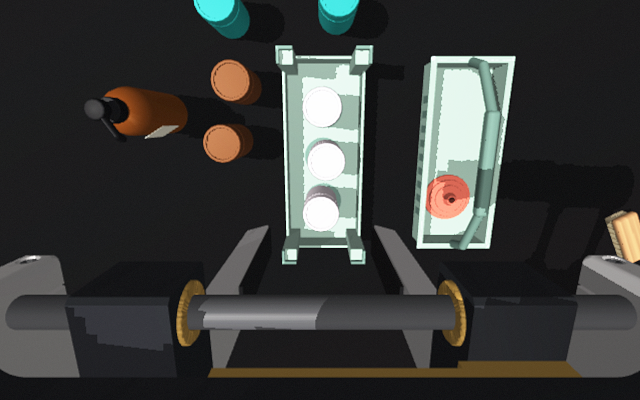

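View pics/s3.png

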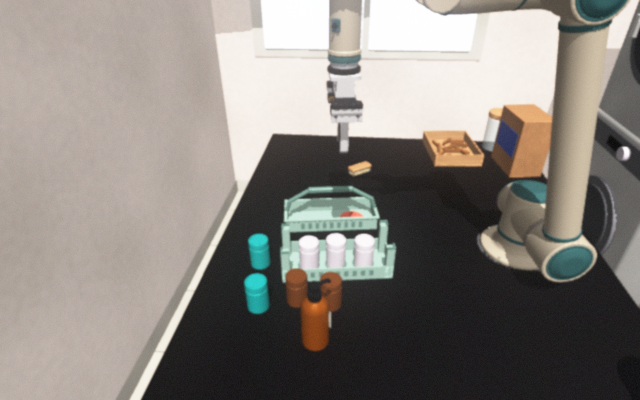

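The top tier stands on the shelf with the funnel in it. The three lids show at (322,106), (326,160) and (320,212) in the wrist picture. Next I'll heft each tin.

```bash
cat >> h.py <<'E'
yaw=0.158
def fz(): 
    v=[]
    for _ in range(8): r.hold(.05); v.append(telemetry.current_wrist_force()[2])
    return np.mean(v)
def grab(p):
    q=best([*p,.16],yaw); gripper_to(.094); r.move_to([*p,.16],q)
    f=fz(); hit=r.move_l([*p,.083],vel=.12,guard=12); gripper_to(0.03,f_grip=30); return hit,f,telemetry.current_opening()
E
python3 - <<'E'
from h import *
k,Rm=cal("wrist"); P=unproj(k,Rm,[[322,106],[326,160],[320,212]],.096)[:,:2]; print(np.round(P,3).tolist())
np.save("tins.npy",P)
print(np.linalg.norm(np.diff(P,axis=0),axis=1))
ok=np.all(np.abs(np.linalg.norm(np.diff(P,axis=0),axis=1)-.082)<.012)
if ok:
    p=P[1]; hit,f,o=grab(p); print(hit,f,o,telemetry.current_ee_pos())
    if not hit and .05<o<.065:
        r.move_l([*p,.125],vel=.08); f2=fz(); print("weight",f-f2,telemetry.current_torque(),telemetry.current_opening())
        r.move_l([*p,.087],vel=.1); print(r.move_l([*p,.080],vel=.02,guard=5),telemetry.current_ee_pos(),F())
        gripper_to(.094); r.move_l([*p,.16],vel=.15); print("empty",fz())
print(telemetry.current_t())
E
```

```text
[[0.642, 0.159], [0.566, 0.14], [0.484, 0.136]]
[0.07827187 0.08188499]
False 0.047931685207054125 0.057939922518616446 [0.56593286 0.13948432 0.08332454]
weight 5.234192433409827 [0.01346024 0.05389243 0.02411507] 0.0577073552386483
True [0.56679561 0.1401029  0.08315512] [-0.04 -0.98  5.9 ]
empty 0.13766400104452542
20.8667
```

Run:
```python
from h import *
P=np.load("tins.npy")
for i in (0,2):
    p=P[i]; hit,f,o=grab(p); print(i,hit,f,o,telemetry.current_ee_pos())
    if hit or not .05<o<.065: break
    r.move_l([*p,.125],vel=.08); f2=fz(); print("weight",f-f2,telemetry.current_torque(),telemetry.current_opening())
    r.move_l([*p,.087],vel=.1); print(r.move_l([*p,.080],vel=.02,guard=5),telemetry.current_ee_pos(),F())
    gripper_to(.094); r.move_l([*p,.16],vel=.15)
print(telemetry.current_t())
v=np.array([.55,.145,.42]); r.move_to(v,best(v,yaw))
im=vision.snapshot("wrist"); cv2.imwrite("pics/w4.png",im[:,:,::-1]); print(telemetry.current_t())
```

```text
0 False 0.12371259161085454 0.05806749703817933 [0.64188784 0.15837635 0.08327641]
weight 1.9620716484652532 [-0.05528662  0.15648558  0.01201128] 0.057983058271117584
True [0.64275419 0.158609   0.08312592] [ 0.13 -0.3   4.88]
2 False 0.10474596922743648 0.05834565319358458 [0.48417438 0.13577175 0.08326809]
weight 2.313034569930314 [-0.00313815  0.10300491  0.00061791] 0.058656184077025546
True [0.48497037 0.13606447 0.08310328] [ 0.73 -0.7   2.86]
32.7167
33.8083
```

View pics/w4.png

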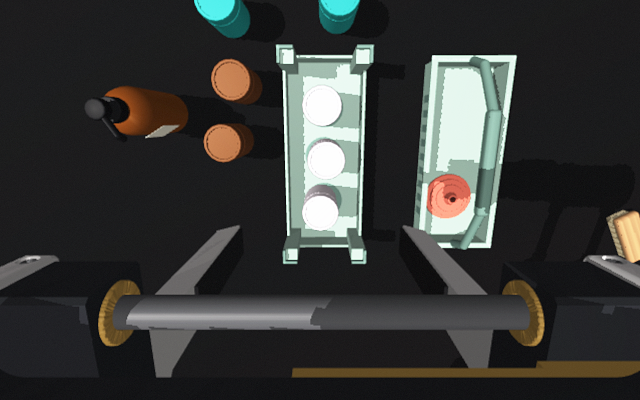

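All three tins stand upright in the lower tier. The middle one is clearly heaviest, at 5.2 N against 2.0 N and 2.3 N.

Run:
```python
from h import *
p=np.load("tins.npy")[1]; print(grab(p))
r.move_l([*p,.13],vel=.08); r.move_l([*p,.285],vel=.12); r.hold(.6)
print(F(),telemetry.current_opening(),telemetry.current_ee_pos(),np.abs(telemetry.current_dq()).max())
s=vision.snapshot("side");cv2.imwrite("pics/s5.png",s[:,:,::-1])
print([(np.round(x["at"],3).tolist(),round(x["score"],2)) for x in models.mark_of("tin_b_mid","side")],telemetry.current_t())
```

```text
(False, np.float64(0.013217717807612137), 0.05778580787794228)
[ 0.24  0.95 -4.36] 0.05770835700801953 [0.56569547 0.14013473 0.2850522 ] 0.0025625591997341735
[([0.564, 0.14, 0.249], 0.84)] 39.7667
```

View pics/s5.png

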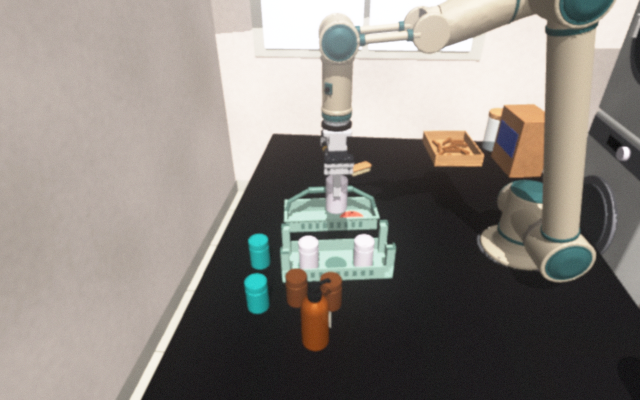

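The tin hangs upright at (336,194). Its centre is at z ≈ 0.249, so its base is about 0.20 m up. The other two stand in the tray at (308,252) and (364,250).

```bash
python3 -c "
from h import *
r.sign_off(); print(telemetry.current_t())"
```

```text
the job is handed in; nothing more can be done
the job is handed in; nothing more can be done
```

The job is handed in: the arm is holding the heaviest tin, the middle one, upright and still, with its base about 0.20 m above the shelf. It had taken about 40 s of the 72 s allowed at my last clock reading.

- **Top tier:** I lifted it off by its handle. It looked level in the side picture, and it now stands on the shelf on the -y side of the lower tier with the funnel still in it.
- **Hefting:** I lifted each tin off the floor and stood it back. The middle one read 5.2 N, the other two 2.0 N and 2.3 N, so the heaviest is not in doubt.
- **Last checks:** In the final side picture the two lighter tins stand in the lower tier. The pump bottle, brush and look-alike jars were not touched.
- **Small disagreement:** The wrist force at the end was a single reading of 4.4 N, below the 5.2 N averaged while hefting. Single readings scatter by up to about 1 N, and the grip opening stayed at the tin's diameter (57.7 mm). No checks failed.

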